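Jack up the analyser's front edge and hold it

ROBOT

A 7-joint arm with a two-finger parallel gripper is mounted at the origin on the work surface. World frame = base frame: x ahead of the robot, y to its left, z up, the work surface at z = 0. Lengths are in m, angles in rad, forces in N, time in s.
With the tool pointing down it reaches from about 0.425 to 1.025 m from the base axis. Payload 3.6 kg.
Tool frame: the origin (TCP) lies between the finger pads; the fingertips stand 8 mm ahead of it and the grasp point (between the pads) lies 11 mm behind it; z points along the fingers, y is the line along which they close (so a half turn about z gives the same grasp; the last joint's range is limited). The gripper opens to 85 mm and grips with 20 to 120 N. Pads are 22 mm wide; open, the fingers measure 114 mm over their backs; the gripper's body (76 mm by 85 mm) begins 54 mm behind the grasp point. The pads swing forward as they close: fully open they stand 13 mm farther back than shut.
Start: joints at [1.04, 0.591, 0.048, 1.609, -0.033, 0.943, -0.034], TCP at [0.307, -0.657, 0.208] pointing down, gripper open.
Joint ranges: [-2.69, 2.69], [-0.47, 2.24], [-1.27, 1.36], [0.19, 2.51], [-1.53, 4.68], [0.08, 2.07], [-3.09, 3.09]. Speed limits (rad/s): [2.57, 2.57, 3.14, 3.14, 3.14, 3.14, 3.14].

INTERFACE

Orientations are given as a rotation vector (axis times angle).
In Python, from workcell import manip gives the robot as it stands.
- The arm moves only by the tool apply_moves, never from a script. Its arguments are lists of equal length, an entry for each row: "xyz": the shift along the tool's x, y, z in m, a list of three; "spin": the turn about the tool's z in degrees. In form: {"xyz": [[tx, ty, tz], ...], "spin": [spin, ...]}. A call has 1 to 8 rows; each row is the pose to reach, as a shift and turn from the pose commanded when the call began, along the tool's axes at that moment; what a row does not reach only later rows make up. A row lasts 1/12 s, in which the tool goes at most 41.7 mm and 7.16 degrees, less where a joint would pass 70% of its speed; a pose out of reach is approached as far as the arm can. A call with a gripper value outside its range is refused whole. "grip" is the finger opening in m, from 0 to 0.0854, set as the call begins (left out, the last holds). The fingers move at their own pace and stop on an object; "grip_force" is the grip in N (left out, the last holds). Time passes only in rows, so rows that repeat a pose let the fingers close. It gives the time, the measured TCP pose, the force, the opening and the grip force at its end, in the units of the state.
- manip.state(): the state, without advancing time (a new reading comes with each control period).
- manip.get_image(name): name is "scene" or "side" or "wrist"; returns (picture, depth): 480x640x3 uint8, blue, green, red; 480x640 float32, m along the optical axis (not along the pixel's ray), 0 where there is no reading.
- manip.calibration(name): a dict with "fx", "fy", "cx", "cy" (pixels), "distortion" ([k1, k2, p1, p2, k3] as OpenCV has them; the pictures are not rectified), "R" (3x3) and "t" (3): a world point X has camera coordinates R X + t. Camera axes: x right, y down, z forward; pixel columns grow to the right and rows downward; lengths in m; the calibration is good to about 2 mm. A picture is of the moment at which its call begins: read the wrist's pose just before it. calibration takes no time and is no camera call; for the wrist camera it gives the pose at the moment of the call.
- manip.sign_off(): hands the job in; it is judged then, once.
Trained networks look in the newest picture that a camera, given by its name, has taken for a name from the list of things; names that differ only in an ending like _2 or _b are one class to them, and where a whole thing is asked for, a point or a joint stands for the part that bears it (a point fixed in the world has none). Each returns a list of dicts, best first, with "p" (0 to 1); they miss things now and then, are a little off and sometimes report something else, mostly with a low value. They report only what shows in the picture. A call takes as long as a camera call. They do not tell look-alikes from the thing itself.
- manip.boxes_of(camera, thing): "point" ([column, row] in pixels, amid what is visible of it).
- manip.regions_of(camera, thing): "region" (480x640 bool, what is visible of it) and "point" ([column, row] in pixels, amid what is visible of it).
- manip.mark_of(camera, thing): "point" ([column, row] in pixels: a listed point, or the origin of a listed thing).
The state is a dict: "time": time; "joints": joint angles; "joint_velocities": joint speeds; "joint_efforts": joint torques, N m; "position": TCP position; "orientation": TCP orientation; "contact_force": force on the tool from outside, world axes, zero at the start; "torque": the same for the moment, N m; "finger_gap": finger opening in m; "gripper_force": force on a finger pad.
Only numpy, scipy, OpenCV 4.12 (cv2) and the standard library are available. Lean on these libraries where they do the work, as an engineer would, in place of code of your own. Each camera call takes 0.05 s, during which the arm holds its last target. There are 200 camera calls.

TASK

Hold the front of the white bench analyser up so that its front feet can be changed. Set the blue lever jack flat on the bench with its round steel saddle centred under the red-marked lift point of the steel lug, turned so that the jack lies in line with the lug's red line with its handle pointing straight out from the analyser; pump the red handle fully down once as a trial lift, let it come right back up so that the analyser stands on its feet again, then push the handle fully down a second time and finish while still holding it down with the analyser raised. Lift the analyser only with the jack and leave the other things on the bench where they are.

Things in the scene. Friction and masses are not known exactly. Their poses are not given: they have to be found in the camera images.
- jack: loose blue lever jack, 0.83 kg. Origin: underside of its base plate, below the saddle's axis; +x to its nose (goes towards the analyser), z up, handle to -x. Base plate 70 wide, 10 mm thick, x = +35 to -180 mm, red line along its middle. Grip it from above and carry it by the pivot tower at x = -60, y = 0: 40 mm wide along y, 32 along x, top at 85 mm; it balances near there.
- saddle: round steel saddle of the jack, 34 mm diameter, 8 mm thick; origin at the centre of its underside. With the handle up its flat top is 63 mm above the jack's underside; it rises 26 mm in all (52 mm per rad of handle) and meets the lift pad after about 12 mm.
- saddle_top (a point): centre of the saddle's flat top face
- pump_handle (a joint): handle angle, rad: 0 = up (springs back there when let go, nothing latches), 0.5 = fully down at its stop. Pivots about the jack's y axis through x = -60, z = 70 mm (jack frame). At 0 the lever slopes 0.4 rad upwards from the pivot towards -x, at 0.5 it slopes 0.1 rad downwards. Pushing at its plate takes 2 to 4 N against the spring, 8 to 16 N under load.
- handle_plate (a point): centre of the top face of the red push plate at the handle's end, 40 wide x 36 long x 10 mm thick, 135 mm from the pivot along the lever and 6 mm above its middle; jack frame: x = -182, z = 128 mm with the handle up, x = -195, z = 62 mm fully down. Push it down from above with closed fingers, along its arc.
- analyser: white bench analyser, case 280 wide x 260 deep x 165 mm high, about 4.5 kg, its place fixed. Origin: on the bench below the lift point; +y points straight out of its front (along the lug's red line), z up. Case front at y = -35 mm, back at y = -295 mm, sides at x = +-140 mm.
- lift_pad (a point): lift point: centre of the underside of the black rubber pad (30 mm diameter) under the steel lug, 75 mm above the bench at rest. The lug is a level plate 50 wide, 6 mm thick, top at 84 mm, sticking out of the case front to y = +29 mm (analyser frame); a red disc and red line on top mark the point and the line.
- analyser_case (a joint): tilt of the analyser case in rad about its rear feet, 285 mm behind the lift point: 0 = standing on all its feet, about 0.05 with the jack in place and its handle fully down
- reagent: white reagent bottle with blue cap, 60 mm diameter, 130 mm high; origin under its centre (bystander, loose)
- calculator: black desk calculator 150 x 80 x 16 mm; origin under its centre (bystander, loose)
- spare_foot: spare black rubber foot, 36 mm diameter, 15 mm high with an 8 mm stud on top, standing on the bench near the analyser's front; origin under its centre (bystander, loose)
- marker: blue-capped white marker pen, 130 x 16 mm, lying on the bench near the analyser's front; origin under its centre (bystander, loose)
There are look-alikes about, which are no part of the job. Leave any yellow look-alike of the jack alone.

How it is judged:
On the way, in this order (a step that is already met when the one before it is completed fails the run):
1. the jack stands flat with its saddle centred under the lift point, in line with the lug, handle up (horizontal distance between saddle_top and lift_pad below 0.01 m and angle between the x axis of jack and the y axis of analyser, either way round below 0.15 rad and angle between jack's own z axis and vertical below 0.04 rad and height (world z) of jack below 0.004 m and value of joint pump_handle below 0.06 rad and linear speed of jack below 0.01 m/s), for 0.2 s.
2. trial lift: the handle is fully down and the jack has raised the analyser's front (value of joint pump_handle above 0.43 rad and value of joint analyser_case above 0.03 rad and contact force between saddle and analyser above 6 N and horizontal distance between saddle_top and lift_pad below 0.01 m and angle between the x axis of jack and the y axis of analyser, either way round below 0.15 rad and angle between jack's own z axis and vertical below 0.04 rad and height (world z) of jack below 0.004 m and contact force between each of the arm, the fingers and analyser below 0.5 N), for 0.2 s.
3. the handle is back up and the analyser stands on its feet (value of joint pump_handle below 0.06 rad and value of joint analyser_case below 0.005 rad), for 0.2 s.
At the end, for the whole second after the job is handed in: Fingers hold the handle down (over 0.43 rad, over 2 N) and still; the saddle carries the analyser (over 6 N), case tilt over 0.03 rad; saddle within 10 mm of the lift point from above, jack flat and in line within 0.15 rad; robot not touching the analyser (all of step 2 and contact force between the fingers and jack above 2 N and linear speed of jack below 0.01 m/s and angular speed of jack below 0.1 rad/s and velocity of joint pump_handle below 0.1 rad/s); the arm keeps its last pose, push and grip.
It fails at once if a bystander was moved by more than 25 mm (distance of any of reagent, calculator, spare_foot, marker from where it was at the start of the episode above 0.025 m).
It fails at once if the robot lifted the analyser itself (value of joint analyser_case above 0.006 rad and contact force between any of the arm, the fingers and analyser above 3 N).
It also fails if it takes over 64 s, if anything falls off the work surface, if the arm or the gripper's body presses on something with over 40 N, if the wrist force passes 120 N, or if a joint passes its speed limit or range.

## Working session

There is one attempt and no reset: what is moved stays moved. The work goes in short steps, Python scripts to look and compute and a tool call to move; the robot and the scene stay as the last step left them, time stands still between calls to the robot, and variables do not carry over. Pictures are saved under pics/ and viewed, at most 10 in all, crops included, and the job is handed in when it is done.

Besides the shell and the picture viewer there is one more tool, called after "Call:" in YAML: its name, and indented under it one key for each argument. apply_moves: Moves the arm, as the interface text tells. Its arguments: {"type":"object","properties":{"xyz":{"type":"array"},"spin":{"type":"array"},"grip":{"type":"number"},"grip_force":{"type":"number"}},"required":["xyz","spin"]}

```bash
mkdir -p pics
cat > h.py <<'E'
import numpy as np, cv2
from workcell import manip
def snap(cam,f=None):
    im,d=manip.get_image(cam)
    if f: cv2.imwrite('pics/'+f,im)
    return im,d,manip.calibration(cam)
def ray(c,px):
    K=np.array([[c['fx'],0,c['cx']],[0,c['fy'],c['cy']],[0,0,1]])
    u=cv2.undistortPoints(np.array([[px]],float),K,np.array(c['distortion'],float))[0,0]
    return np.array([u[0],u[1],1.])
def at_depth(c,px,z):
    return np.array(c['R']).T@(ray(c,px)*z-np.array(c['t']))
def at_z(c,px,h):
    R=np.array(c['R']);o=-R.T@np.array(c['t']);d=R.T@ray(c,px)
    return o+d*(h-o[2])/d[2]
def proj(c,X):
    K=np.array([[c['fx'],0,c['cx']],[0,c['fy'],c['cy']],[0,0,1]])
    return cv2.projectPoints(np.array(X,float).reshape(-1,3),cv2.Rodrigues(np.array(c['R']))[0],np.array(c['t'],float),K,np.array(c['distortion'],float))[0][:,0]
E
python3 - <<'E'
from h import *
a=snap('scene');b=snap('side')
cv2.imwrite('pics/a.png',a[0]);cv2.imwrite('pics/b.png',b[0])
for cam,s in(('scene',a),('side',b)):
  for th,hz in(('jack',0),('saddle_top',.063),('handle_plate',.128),('lift_pad',.075),('analyser',0),('reagent',0),('calculator',0),('spare_foot',0),('marker',0)):
    for r in manip.mark_of(cam,th):
      print(cam,th,np.round(r['point']),round(r['p'],2),at_z(s[2],r['point'],hz).round(3))
s=manip.state();print(s['time'],s['position'],s['orientation'])
E
```

```text
scene jack [499. 249.] 0.63 [0.17 0.31 0.  ]
scene jack [390. 335.] 0.61 [0.519 0.215 0.   ]
scene saddle_top [393. 318.] 0.61 [0.519 0.215 0.063]
scene saddle_top [506. 230.] 0.44 [0.172 0.307 0.063]
scene saddle_top [269. 234.] 0.24 [ 0.487 -0.115  0.063]
scene handle_plate [449. 236.] 0.94 [0.325 0.225 0.128]
scene handle_plate [505. 305.] 0.62 [0.42  0.377 0.128]
scene analyser [271. 253.] 0.59 [ 0.491 -0.113  0.   ]
scene analyser [392. 317.] 0.41 [0.479 0.199 0.   ]
scene reagent [192. 349.] 0.73 [ 0.772 -0.084  0.   ]
scene calculator [262. 410.] 0.84 [0.788 0.105 0.   ]
scene spare_foot [270. 304.] 0.64 [ 0.601 -0.026  0.   ]
scene marker [305. 216.] 0.75 [ 0.346 -0.12   0.   ]
side jack [264. 340.] 0.82 [0.525 0.213 0.   ]
side jack [429. 456.] 0.69 [0.168 0.31  0.   ]
side saddle_top [437. 442.] 0.84 [0.165 0.308 0.063]
side saddle_top [265. 321.] 0.49 [0.519 0.207 0.063]
side handle_plate [358. 344.] 0.7 [0.331 0.222 0.128]
side handle_plate [267. 402.] 0.63 [0.429 0.371 0.128]
side lift_pad [338. 206.] 0.83 [ 0.493 -0.116  0.075]
side reagent [225. 204.] 0.96 [ 0.779 -0.09   0.   ]
side calculator [175. 262.] 0.84 [0.795 0.109 0.   ]
side spare_foot [283. 241.] 0.66 [ 0.595 -0.035 -0.   ]
side marker [398. 243.] 0.88 [ 0.348 -0.124  0.   ]
1.0 [ 0.30670128 -0.65692941  0.20820124] [-3.06696466e+00 -6.80674702e-01  8.40124470e-06]
```

View pics/a.png

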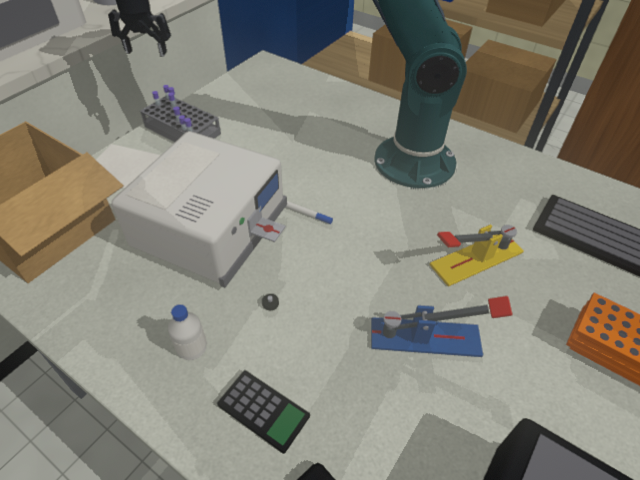

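View pics/b.png

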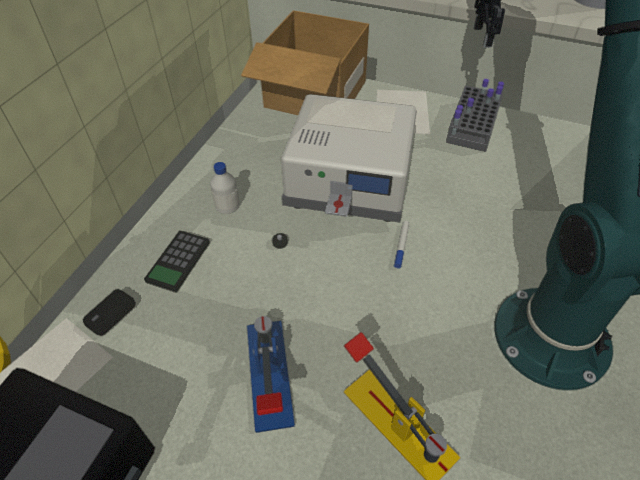

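The scene picture shows two jacks: a blue one (saddle 392,318, plate 500,306) and a yellow look-alike (saddle 508,232, plate 449,239). The blue one fits the description. The lug's red disc is at 268,229. Next I'll confirm this in a crop and measure the red lines.

Run:
```python
from h import *
out=[]
for cam in('scene','side'):
    im,d,c=snap(cam)
    hsv=cv2.cvtColor(im,cv2.COLOR_BGR2HSV)
    red=(((hsv[...,0]<8)|(hsv[...,0]>172))&(hsv[...,1]>110)&(hsv[...,2]>70))
    blue=((hsv[...,0]>100)&(hsv[...,0]<125)&(hsv[...,1]>120)&(hsv[...,2]>40))
    def pts(m,box,z,lo,hi):
        u0,v0,u1,v1=box;P=[]
        for v,u in np.argwhere(m[v0:v1,u0:u1])+[v0,u0]:
            if d[v,u]>0:
                q=at_depth(c,(u,v),d[v,u])
                if lo<q[2]<hi: P.append(at_z(c,(u,v),z))
        return np.array(P)
    def line(P):
        m=P[:,:2].mean(0);u,s,vt=np.linalg.svd(P[:,:2]-m);return m.round(4),np.degrees(np.arctan2(vt[0,1],vt[0,0])).round(1),(s/np.sqrt(len(P))).round(4),len(P)
    lb,jb=((235,205,300,250),(350,280,530,370)) if cam=='scene' else ((315,180,365,225),(235,300,310,440))
    print(cam,'lug',line(pts(red,lb,.084,.07,.1)))
    print('baseline',line(pts(red,jb,.010,0,.03)))
    print('plate',line(pts(red,jb,.128,.1,.16)))
    B=pts(blue,jb,.010,-.004,.02)
    (cx,cy),wh,a=cv2.minAreaRect((B[:,:2]*1000).astype(np.float32));print('base rect',cx,cy,wh,a)
    B=pts(blue,jb,.085,.075,.095)
    if len(B)>5:print('tower top',line(B))
    # case front-top edge: top face points
    u0,v0,u1,v1=(100,125,290,290) if cam=='scene' else (270,90,425,190)
    T=[]
    for v in range(v0,v1):
        for u in range(u0,u1):
            if d[v,u]>0:
                q=at_depth(c,(u,v),d[v,u])
                if .158<q[2]<.172:T.append(q[:2])
    print('case top',cv2.minAreaRect((np.array(T)*1000).astype(np.float32)))
    out.append(cv2.resize(im[jb[1]-60:jb[1]+120,jb[0]-20:jb[0]+180] if cam=='scene' else im[290:470,230:430],(400,360),interpolation=cv2.INTER_CUBIC))
cv2.imwrite('pics/c.png',np.hstack(out))
```

```text
scene lug (array([ 0.4909, -0.1148]), np.float64(99.2), array([0.0105, 0.0041]), 62)
baseline (array([0.4688, 0.298 ]), np.float64(120.8), array([0.0515, 0.0012]), 68)
plate (array([0.4291, 0.371 ]), np.float64(0.6), array([0.0126, 0.0098]), 392)
base rect 485.4531555175781 276.5559997558594 (67.13720703125, 208.79034423828125) 31.49827766418457
tower top (array([0.4951, 0.267 ]), np.float64(28.9), array([0.0155, 0.0088]), 59)
case top ((527.0615844726562, -286.1346435546875), (286.53997802734375, 290.497802734375), 10.381372451782227)
side lug (array([ 0.4928, -0.1153]), np.float64(99.2), array([0.0112, 0.0044]), 69)
baseline (array([0.4686, 0.3542]), np.float64(0.0), array([0.]), 1)
plate (array([0.4258, 0.3716]), np.float64(-146.2), array([0.0111, 0.0089]), 480)
base rect 482.79541015625 276.01702880859375 (67.66930389404297, 214.20968627929688) 30.731170654296875
tower top (array([0.4882, 0.266 ]), np.float64(28.1), array([0.0163, 0.0106]), 115)
case top ((522.8780517578125, -279.0199279785156), (280.6942443847656, 278.3507080078125), 9.174795150756836)
```

View pics/c.png

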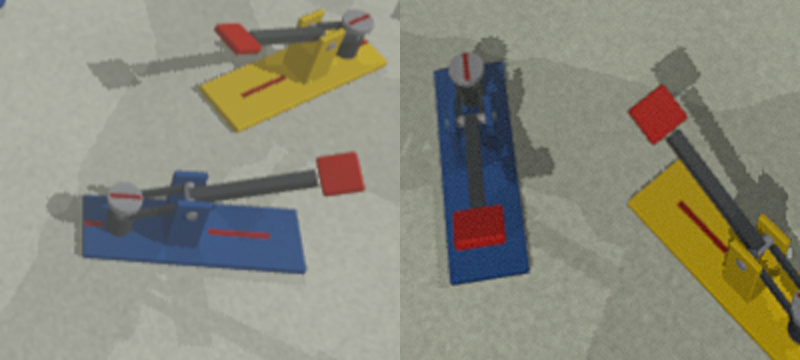

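The crop confirms it: the blue jack (saddle at upper left, plate on the right) is the target, and its nose already points towards the analyser. I'll move over its tower at about (0.490, 0.265), with the jack yawed −59°.

Call:
apply_moves:
  xyz:
    - [0,0,-0.04]
    - [0.383,-0.436,-0.042]
    - [0.383,-0.436,-0.042]
    - [0.383,-0.436,-0.042]
    - [0.383,-0.436,-0.042]
    - [0.383,-0.436,-0.042]
    - [0.383,-0.436,-0.042]
    - [0.383,-0.436,-0.042]
  spin: [0,-7,-14,-21,-28,-35,-42,-49]
  grip: 0.0854

```text
time: 1.77
position: [0.3887, -0.3751, 0.2496]
orientation: [2.502, 1.898, -0.0]
contact_force: [0.7, 0.7, 0.3]
finger_gap: 0.0855
gripper_force: 0.0
```

```bash
cat >> h.py <<'E'
def go(T,yaw=None):
    """shift in tool axes to world T, spin to bring tool x to yaw deg"""
    s=manip.state();R=cv2.Rodrigues(np.array(s['orientation']))[0]
    y=np.degrees(np.arctan2(R[1,0],R[0,0]))
    print('t',round(s['time'],2),'pos',np.round(s['position'],4),'yaw',y.round(2),'F',np.round(s['contact_force'],1),'gap',round(s['finger_gap'],4),'j',np.round(s['joints'],2))
    if T is not None:print(' shift',(R.T@(np.array(T)-s['position'])).round(4),'spin',None if yaw is None else round(-((yaw-y+180)%360-180),2))
E
python3 -c "
from h import *
go((.49,.2645,.25),120.8)"
```

```text
t 1.77 pos [ 0.3887 -0.3751  0.2496] yaw 74.36 F [0.7 0.7 0.3] gap 0.0855 j [ 0.85  0.32 -0.22  1.98  0.09  0.86  0.32]
 shift [ 0.6433 -0.0749 -0.0008] spin -46.44
```

Call:
apply_moves:
  xyz:
    - [0.3,0.0,0]
    - [0.3,0.0,0]
    - [0.3,0.0,0]
    - [0.3,0.0,0]
    - [0.3,0,0]
    - [0.3,0,0]
    - [0.3,0,0]
    - [0.643,-0.075,0]
  spin: [-6,-12,-18,-24,-30,-36,-42,-46.4]

```text
time: 2.43
position: [0.4735, -0.0532, 0.2499]
orientation: [1.554, 2.727, 0.003]
contact_force: [1.7, 0.4, -1.0]
finger_gap: 0.0855
gripper_force: 0.0
```

```bash
python3 -c "
from h import *
go((.49,.2645,.25),120.8)"
```

```text
t 2.43 pos [ 0.4735 -0.0532  0.2499] yaw 120.66 F [ 1.7  0.4 -1. ] gap 0.0855 j [ 0.46  0.26 -0.53  2.09  0.18  0.83  0.36]
 shift [0.2649 0.1762 0.    ] spin -0.14
```

I'm above the lug area, so I'll take one close wrist look at the lug now, then carry on.

```bash
cat >> h.py <<'E'
def redline(im,d,c,z,lo,hi,box=(0,0,640,480)):
    hsv=cv2.cvtColor(im,cv2.COLOR_BGR2HSV)
    m=(((hsv[...,0]<8)|(hsv[...,0]>172))&(hsv[...,1]>110)&(hsv[...,2]>60)&(d>0))
    n,L,st,ce=cv2.connectedComponentsWithStats(m.astype(np.uint8),connectivity=8)
    for i in range(1,n):
        if st[i,4]<25: continue
        ix=np.argwhere(L==i)[::max(1,st[i,4]//300)];Z=np.median([at_depth(c,(u,v),d[v,u])[2] for v,u in ix])
        if not lo<Z<hi: continue
        P=np.array([at_z(c,(u,v),z)[:2] for v,u in ix]);mm=P.mean(0);_,s,vt=np.linalg.svd(P-mm)
        q=(P-mm)@vt[0]
        print('red',ce[i].round(),'n',st[i,4],'z',Z.round(3),'mean',mm.round(4),'ang',np.degrees(np.arctan2(vt[0,1],vt[0,0])).round(1),'ext',q.min().round(3),q.max().round(3),'sd',(s/np.sqrt(len(P))).round(4), 'rect mid',(mm+vt[0]*(q.min()+q.max())/2).round(4))
E
python3 - <<'E'
from h import *
im,d,c=snap('wrist','w1.png')
redline(im,d,c,.084,.06,.11)
print([(r['point'],r['p'],at_z(c,r['point'],.075)) for r in manip.mark_of('wrist','lift_pad')])
E
```

```text
red [310. 277.] n 578 z 0.084 mean [ 0.4928 -0.1002] ang -78.5 ext -0.026 0.028 sd [0.0118 0.0041] rect mid [ 0.493  -0.1013]
[([312.1, 273.6], 0.9, array([ 0.49386167, -0.09959629,  0.075     ]))]
```

View pics/w1.png

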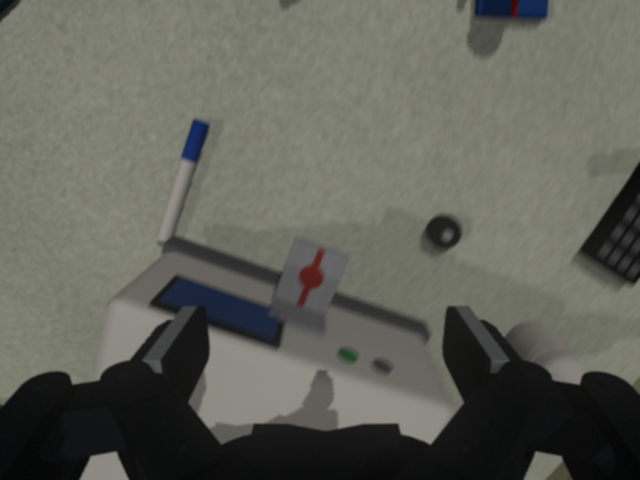

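Call:
apply_moves:
  xyz:
    - [0.265,0.176,0]
    - [0.265,0.176,0]
    - [0.265,0.176,0]
    - [0.265,0.176,0]
    - [0.265,0.176,0]
    - [0.265,0.176,0]
    - [0.265,0.176,0]
    - [0.265,0.176,0]
  spin: [0,0,0,0,0,0,0,0]

```text
time: 3.2
position: [0.4889, 0.2674, 0.2498]
orientation: [-1.556, -2.728, -0.005]
contact_force: [0.0, 0.8, -0.8]
finger_gap: 0.0853
gripper_force: 0.0
```

Run:
```python
from h import *
im,d,c=snap('wrist','w2.png')
redline(im,d,c,.010,-.01,.03)
hsv=cv2.cvtColor(im,cv2.COLOR_BGR2HSV)
m=((hsv[...,0]>100)&(hsv[...,0]<125)&(hsv[...,1]>120)&(hsv[...,2]>40)&(d>0))
P=np.array([at_depth(c,(u,v),d[v,u]) for v,u in np.argwhere(m)[::5]])
for lo,hi in((-.003,.02),(.078,.095)):
    Q=P[(P[:,2]>lo)&(P[:,2]<hi)];print(len(Q),cv2.minAreaRect((Q[:,:2]*1000).astype(np.float32)) if len(Q)>5 else '')
for th,z in (('jack',0),('saddle_top',.063),('handle_plate',.128)):
    print(th,[(np.round(r['point']),round(r['p'],2),at_z(c,r['point'],z).round(4)) for r in manip.mark_of('wrist',th)])
go((.49,.2645,.1),120.8)
```

```text
red [128.  93.] n 172 z 0.011 mean [0.2699 0.2637] ang -27.3 ext -0.028 0.029 sd [0.0168 0.0008] rect mid [0.2703 0.2635]
1683 ((456.9080810546875, 144.76229858398438), (480.34515380859375, 187.2235107421875), 79.57772064208984)
115 ((482.28765869140625, 281.6958312988281), (39.22523498535156, 57.509300231933594), 31.841022491455078)
jack [(array([325., 254.]), 0.71, array([0.5213, 0.2186, 0.    ]))]
saddle_top [(array([329., 276.]), 0.77, array([0.5252, 0.2184, 0.063 ]))]
handle_plate [(array([105., 158.]), 0.59, array([0.3264, 0.2339, 0.128 ])), (array([325.,  50.]), 0.57, array([0.4265, 0.3755, 0.128 ]))]
t 3.4 pos [0.489  0.2627 0.249 ] yaw 120.49 F [ 0.8 -1.1 -0.2] gap 0.0853 j [-0.11  0.38 -0.61  1.93  0.27  0.91 -0.32]
 shift [0.0011 0.0018 0.149 ] spin -0.31
```

View pics/w2.png

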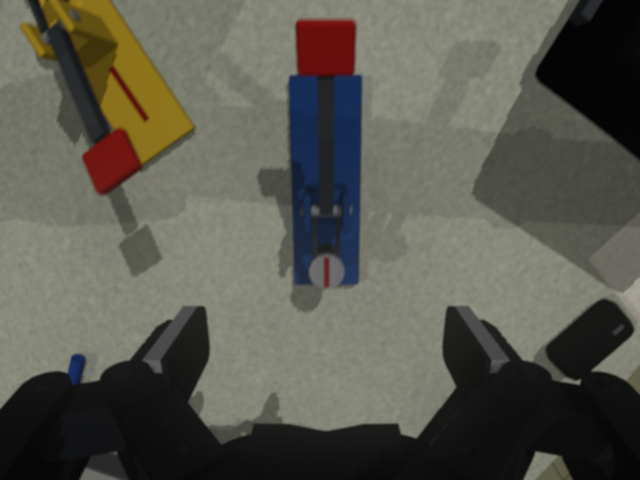

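w1 shows the lug with its red disc at (311,277), the foot at (443,232) and the marker at (185,180). That picture was taken before the arm settled. w2 shows the blue jack upright at column 326, saddle (327,271), plate (326,47), with the tool well aligned. I'll re-measure now that the arm is at rest.

Run:
```python
from h import *
go((.49,.2645,.1),120.8)
im,d,c=snap('wrist')
hsv=cv2.cvtColor(im,cv2.COLOR_BGR2HSV)
m=((hsv[...,0]>100)&(hsv[...,0]<125)&(hsv[...,1]>120)&(hsv[...,2]>40)&(d>0))
m[:,:260]=0;m[:,400:]=0
P=np.array([at_depth(c,(u,v),d[v,u]) for v,u in np.argwhere(m)[::3]])
Q=P[(P[:,2]>-.003)&(P[:,2]<.018)];r=cv2.minAreaRect((Q[:,:2]*1000).astype(np.float32));print(r)
g=cv2.minAreaRect((np.array([at_z(c,(u,v),.063)[:2] for v,u in np.argwhere((hsv[...,1]<50)&(hsv[...,2]>100)) if 305<u<350 and 250<v<292 and np.hypot(u-327,v-271)<18])*1000).astype(np.float32))
print('saddle',g)
redline(im,d,c,.063,.05,.09);redline(im,d,c,.128,.1,.16)
for th,z in (('jack',0),('saddle_top',.063),('handle_plate',.128)):
    print(th,[(np.round(r['point']),round(r['p'],2),at_z(c,r['point'],z).round(4)) for r in manip.mark_of('wrist',th)])
```

```text
t 3.4 pos [0.489  0.2627 0.249 ] yaw 120.49 F [ 0.8 -1.1 -0.2] gap 0.0853 j [-0.11  0.38 -0.61  1.93  0.27  0.91 -0.32]
 shift [0.0011 0.0018 0.149 ] spin -0.31
((483.2442932128906, 272.7505798339844), (68.05221557617188, 212.21824645996094), 30.986495971679688)
saddle ((521.2442016601562, 209.5567626953125), (29.85358238220215, 33.51552963256836), 70.07698822021484)
red [328. 269.] n 116 z 0.063 mean [0.5202 0.2104] ang -59.5 ext -0.014 0.014 sd [0.0083 0.001 ] rect mid [0.5203 0.2103]
red [328.  42.] n 3257 z 0.128 mean [0.4269 0.368 ] ang 22.9 ext -0.021 0.02 sd [0.0111 0.0101] rect mid [0.4265 0.3679]
red [112. 157.] n 2384 z 0.128 mean [0.3313 0.2257] ang -102.8 ext -0.023 0.024 sd [0.0118 0.0091] rect mid [0.3312 0.2251]
jack [(array([326., 249.]), 0.85, array([0.5184, 0.2091, 0.    ]))]
saddle_top [(array([330., 271.]), 0.69, array([0.5224, 0.2094, 0.063 ]))]
handle_plate [(array([329.,  41.]), 0.94, array([0.4272, 0.3687, 0.128 ])), (array([108., 155.]), 0.68, array([0.3277, 0.2258, 0.128 ]))]
```

Call:
apply_moves:
  xyz:
    - [0,0,0.04]
    - [0,0,0.08]
    - [0,0,0.12]
    - [0,0,0.155]
    - [0,0,0.18]
    - [0,0,0.197]
    - [0,0,0.197]
  spin: [0,0,0,0,0,0,0]

```text
time: 4.18
position: [0.4872, 0.2594, 0.0489]
orientation: [-1.562, -2.723, 0.011]
contact_force: [0.2, 0.1, -0.1]
finger_gap: 0.0853
gripper_force: 0.0
```

Call:
apply_moves:
  xyz:
    - [0,0,0]
    - [0,0,0]
    - [0,0,0]
    - [0,0,0]
    - [0,0,0]
    - [0,0,0]
    - [0,0,0]
    - [0,0,0]
  spin: [0,0,0,0,0,0,0,0]
  grip: 0.03
  grip_force: 60

```text
time: 4.85
position: [0.4911, 0.2637, 0.0542]
orientation: [1.559, 2.724, 0.006]
contact_force: [1.0, 0.0, 6.1]
finger_gap: 0.038
gripper_force: 59.9
```

```bash
python3 -c "
from h import *
go((.49,.2619,.06),120.7)"
```

```text
t 4.85 pos [0.4911 0.2637 0.0542] yaw 120.42 F [1.  0.  6.1] gap 0.038 j [-0.27  0.64 -0.43  2.08  0.52  0.52 -0.55]
 shift [-0.0009 -0.0018 -0.0058] spin -0.28
```

Grip holds (gap 38 mm, 60 N). I'll lift and check.

Call:
apply_moves:
  xyz:
    - [0,0,-0.01]
    - [0,0,-0.02]
    - [0,0,-0.03]
    - [0,0,-0.03]
    - [0,0,-0.03]
  spin: [0,0,0,0,0]

```text
time: 5.27
position: [0.4892, 0.2626, 0.0828]
orientation: [1.561, 2.726, 0.002]
contact_force: [0.3, -0.4, -8.0]
finger_gap: 0.0377
gripper_force: 62.5
```

Run:
```python
from h import *
im,d,c=snap('wrist')
redline(im,d,c,.158,.12,.19)
for cam in('side','scene'):
    im,d,c=snap(cam);redline(im,d,c,.158,.12,.18);redline(im,d,c,.093,.08,.11)
a=np.radians(99.2);u=np.array([np.cos(a),np.sin(a)])
T=np.array([.492,-.115])+u*(.06+.11);print(T)
go((*T,.078),99.2)
```

```text
red [358. 347.] n 469 z 0.128 mean [0.325  0.2439] ang 90.6 ext -0.026 0.025 sd [0.0116 0.0097] rect mid [0.325  0.2436]
red [269. 396.] n 499 z 0.157 mean [0.4225 0.3718] ang 34.8 ext -0.02 0.02 sd [0.011  0.0089] rect mid [0.4226 0.3719]
red [338. 204.] n 70 z 0.085 mean [ 0.4898 -0.1064] ang 100.0 ext -0.028 0.026 sd [0.0115 0.0043] rect mid [ 0.4899 -0.1072]
red [504. 297.] n 413 z 0.154 mean [0.4295 0.3698] ang -0.3 ext -0.029 0.029 sd [0.0128 0.0099] rect mid [0.4292 0.3698]
red [269. 229.] n 38 z 0.086 mean [ 0.4966 -0.1053] ang 105.2 ext -0.011 0.017 sd [0.0065 0.0034] rect mid [ 0.4959 -0.1025]
[0.4648202  0.05281317]
t 5.42 pos [0.4885 0.2621 0.0817] yaw 120.42 F [ 0.6 -0.7 -8.6] gap 0.0374 j [-0.24  0.6  -0.47  2.07  0.48  0.58 -0.51]
 shift [-0.1685 -0.1264  0.0039] spin 21.22
```

Call:
apply_moves:
  xyz:
    - [-0.02,-0.015,0]
    - [-0.05,-0.038,0]
    - [-0.08,-0.06,0]
    - [-0.11,-0.082,0]
    - [-0.135,-0.1,0]
    - [-0.155,-0.116,0]
    - [-0.168,-0.126,0.004]
    - [-0.168,-0.126,0.004]
  spin: [2,6,10,14,17,20,21.2,21.2]

```text
time: 6.08
position: [0.4631, 0.0484, 0.077]
orientation: [-2.043, -2.386, 0.011]
contact_force: [-0.5, -1.0, -7.7]
finger_gap: 0.038
gripper_force: 62.5
```

Call:
apply_moves:
  xyz:
    - [0,0,0.0]
    - [0,0,0.0]
  spin: [0,0]

```text
time: 6.25
position: [0.4664, 0.0558, 0.0781]
orientation: [-2.033, -2.395, -0.004]
contact_force: [-0.6, 0.9, -8.4]
finger_gap: 0.0378
gripper_force: 62.6
```

```bash
cat > rel.py <<'E'
from h import *
import sys
sz=float(sys.argv[1]) # jack underside height
go(None)
outs=[]
for cam in('side','scene'):
    im,d,c=snap(cam);outs.append(im)
    print(cam)
    redline(im,d,c,.084,.075,.096);redline(im,d,c,.128+sz,.11,.18);redline(im,d,c,.063+sz,.045,.075+sz)
    for th,z in(('saddle_top',.063+sz),('lift_pad',.075),('handle_plate',.128+sz)):
        print(th,[(np.round(r['point']),round(r['p'],2),at_z(c,r['point'],z).round(4)) for r in manip.mark_of(cam,th)])
if len(sys.argv)>2:
    a=cv2.resize(outs[0][150:350,220:420],(400,400));b=cv2.resize(outs[1][180:380,200:400],(400,400))
    cv2.imwrite('pics/'+sys.argv[2],np.hstack([a,b]))
E
python3 rel.py .025 r1.png
```

```text
t 6.25 pos [0.4664 0.0558 0.0781] yaw 99.34 F [-0.6  0.9 -8.4] gap 0.0378 j [ 0.07  0.52 -0.37  2.26  0.44  0.43 -0.5 ]
side
red [307. 297.] n 343 z 0.151 mean [0.4409 0.1833] ang 166.4 ext -0.023 0.027 sd [0.0118 0.0101] rect mid [0.4388 0.1839]
red [358. 347.] n 471 z 0.128 mean [0.3256 0.2412] ang 91.6 ext -0.026 0.025 sd [0.0116 0.0098] rect mid [0.3256 0.2409]
red [436. 444.] n 51 z 0.063 mean [0.1681 0.3206] ang 151.8 ext -0.014 0.013 sd [0.008  0.0012] rect mid [0.1685 0.3204]
saddle_top [(array([438., 443.]), 0.75, array([0.1665, 0.3191, 0.088 ])), (array([326., 238.]), 0.47, array([ 0.4799, -0.0073,  0.088 ]))]
lift_pad [(array([339., 204.]), 0.86, array([ 0.4931, -0.1222,  0.075 ]))]
handle_plate [(array([305., 293.]), 0.67, array([0.4466, 0.1754, 0.153 ])), (array([358., 343.]), 0.66, array([0.329 , 0.2353, 0.153 ]))]
scene
red [269. 228.] n 47 z 0.086 mean [ 0.4902 -0.1109] ang 101.9 ext -0.012 0.022 sd [0.0078 0.0039] rect mid [ 0.4892 -0.1062]
red [449. 239.] n 218 z 0.13 mean [0.3565 0.2331] ang 72.5 ext -0.024 0.022 sd [0.0119 0.0075] rect mid [0.3563 0.2325]
red [402. 256.] n 293 z 0.152 mean [0.4479 0.1806] ang -12.2 ext -0.028 0.026 sd [0.0127 0.0086] rect mid [0.4473 0.1807]
red [269. 228.] n 47 z 0.086 mean [ 0.493  -0.1084] ang 101.9 ext -0.012 0.022 sd [0.0077 0.0039] rect mid [ 0.492  -0.1036]
saddle_top [(array([313., 247.]), 0.69, array([ 0.4799, -0.0016,  0.088 ])), (array([306., 216.]), 0.63, array([ 0.4163, -0.0656,  0.088 ])), (array([507., 229.]), 0.54, array([0.1931, 0.3098, 0.088 ]))]
lift_pad [(array([268., 234.]), 0.81, array([ 0.4975, -0.1079,  0.075 ]))]
handle_plate [(array([450., 236.]), 0.78, array([0.3468, 0.2309, 0.153 ])), (array([403., 256.]), 0.66, array([0.4467, 0.1818, 0.153 ]))]
```

View pics/r1.png

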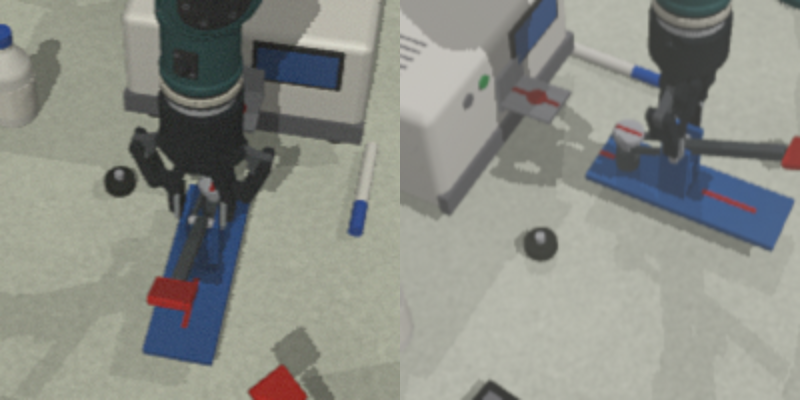

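r1 shows the jack behind the lug and in line with it. The foot (280,241 in side) and the marker (400,245 in side) are well clear. I'll come closer and lower, then measure saddle against lug in the same picture.

Call:
apply_moves:
  xyz:
    - [-0.012,0,0.004]
    - [-0.027,0,0.008]
    - [-0.042,0,0.012]
    - [-0.055,0,0.016]
    - [-0.062,0,0.016]
    - [-0.062,0,0.016]
    - [-0.062,0,0.016]
    - [-0.062,0,0.016]
  spin: [0,0,0,0,0,0,0,0]

```text
time: 7.32
position: [0.4758, -0.0062, 0.0624]
orientation: [-2.034, -2.394, -0.002]
contact_force: [-0.0, -0.8, -7.5]
finger_gap: 0.0375
gripper_force: 62.6
```

```bash
python3 rel.py .008
python3 - <<'E'
from h import *
im,d,c=snap('scene');b,db,cb=snap('side')
A=cv2.resize(im[195:295,230:330],(400,400),interpolation=cv2.INTER_CUBIC)
B=cv2.resize(b[170:270,280:380],(400,400),interpolation=cv2.INTER_CUBIC)
cv2.imwrite('pics/r2.png',np.hstack([A,B]))
E
```

```text
t 7.32 pos [ 0.4758 -0.0062  0.0624] yaw 99.28 F [-0.  -0.8 -7.5] gap 0.0375 j [ 0.18  0.55 -0.35  2.25  0.48  0.4  -0.4 ]
side
red [315. 275.] n 299 z 0.136 mean [0.4504 0.1219] ang 147.4 ext -0.024 0.036 sd [0.0128 0.0101] rect mid [0.4451 0.1252]
red [359. 347.] n 474 z 0.128 mean [0.3278 0.2319] ang 90.6 ext -0.027 0.026 sd [0.0119 0.01  ] rect mid [0.3278 0.2317]
red [436. 444.] n 48 z 0.063 mean [0.1666 0.314 ] ang 151.1 ext -0.015 0.013 sd [0.0079 0.0012] rect mid [0.1673 0.3136]
saddle_top [(array([436., 443.]), 0.82, array([0.1682, 0.3127, 0.071 ])), (array([225., 205.]), 0.67, array([ 0.734 , -0.0311,  0.071 ])), (array([334., 223.]), 0.64, array([ 0.4848, -0.0668,  0.071 ])), (array([313., 273.]), 0.16, array([0.475 , 0.0741, 0.071 ]))]
lift_pad [(array([335., 208.]), 0.91, array([ 0.4962, -0.1087,  0.075 ]))]
handle_plate [(array([359., 347.]), 0.65, array([0.3268, 0.2314, 0.136 ])), (array([313., 273.]), 0.64, array([0.4558, 0.1191, 0.136 ]))]
scene
red [269. 229.] n 51 z 0.086 mean [ 0.4906 -0.1112] ang 102.0 ext -0.012 0.022 sd [0.0078 0.0042] rect mid [ 0.4895 -0.1061]
red [449. 239.] n 217 z 0.13 mean [0.3403 0.2297] ang 72.0 ext -0.024 0.023 sd [0.0121 0.0076] rect mid [0.3401 0.229 ]
red [371. 250.] n 261 z 0.137 mean [0.4566 0.1187] ang -10.5 ext -0.027 0.026 sd [0.0124 0.0086] rect mid [0.4559 0.1189]
saddle_top [(array([509., 228.]), 0.56, array([0.1711, 0.3111, 0.071 ])), (array([289., 240.]), 0.43, array([ 0.4824, -0.0622,  0.071 ])), (array([268., 236.]), 0.39, array([ 0.4996, -0.1091,  0.071 ]))]
lift_pad [(array([268., 234.]), 0.9, array([ 0.4989, -0.1093,  0.075 ])), (array([270., 305.]), 0.42, array([0.6407, 0.0109, 0.075 ]))]
handle_plate [(array([375., 248.]), 0.91, array([0.4465, 0.1231, 0.136 ])), (array([448., 235.]), 0.72, array([0.3318, 0.2243, 0.136 ]))]
```

View pics/r2.png

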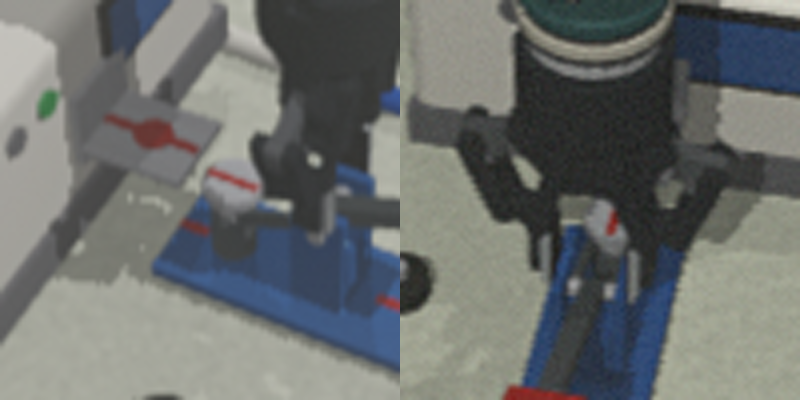

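r2, scene half: lug disc at full-picture (268.2,228.5), saddle top at (288.0,240.5), with parallel red lines. In the side half the saddle top is at (331.5,227).

Run:
```python
from h import *
a=np.radians(99.2);u=np.array([np.cos(a),np.sin(a)]);r=np.array([u[1],-u[0]])
c=manip.calibration('scene');cs=manip.calibration('side')
L=at_z(c,(268.2,228.5),.084)[:2];S=at_z(c,(288,240.5),.0715)[:2]
S2=at_z(cs,(331.5,227),.0715)[:2];L2=at_z(cs,(338.5,204.5),.084)[:2]
print(L,L2,S,S2)
for l,s in((L,S),(L2,S2)):print('out',(s-l)@u,'right',(s-l)@r)
t=manip.state()['position'][:2]-.06*u;print('fk saddle',t,t@u-np.array([.492,-.115])@u,(t-np.array([.492,-.115]))@r)
```

```text
[ 0.49147991 -0.11264466] [ 0.49039468 -0.11245495] [ 0.4854726  -0.06368332] [ 0.48478992 -0.05467819]
out 0.049291966477357445 right 0.0018979680128322646
out 0.05792963612737514 right 0.0037047509537216777
fk saddle [ 0.48503661 -0.06626809] 0.049218347474399265 0.0009175020741877267
```

Call:
apply_moves:
  xyz:
    - [-0.01,0,0]
    - [-0.02,-0.001,0]
    - [-0.03,-0.002,0]
    - [-0.04,-0.002,0]
    - [-0.047,-0.002,0]
    - [-0.05,-0.002,0]
    - [-0.05,-0.002,0]
    - [-0.05,-0.002,0]
  spin: [0,0,0,0,0,0,0,0]

```text
time: 8.48
position: [0.4816, -0.0569, 0.0622]
orientation: [-2.036, -2.392, -0.001]
contact_force: [0.4, 0.1, -8.2]
finger_gap: 0.0377
gripper_force: 62.6
```

Call:
apply_moves:
  xyz:
    - [0,0,0.003]
    - [0,0,0.006]
    - [0,0,0.008]
    - [0,0,0.009]
    - [0,0,0.009]
  spin: [0,0,0,0,0]

```text
time: 8.9
position: [0.4818, -0.0562, 0.0541]
orientation: [2.034, 2.394, -0.001]
contact_force: [-1.6, 0.3, 4.9]
finger_gap: 0.0376
gripper_force: 63.9
```

```bash
python3 rel.py .0
python3 - <<'E'
from h import *
im,d,c=snap('scene');b,db,cb=snap('side')
A=cv2.resize(im[195:295,230:330],(400,400),interpolation=cv2.INTER_CUBIC)
B=cv2.resize(b[170:270,280:380],(400,400),interpolation=cv2.INTER_CUBIC)
cv2.imwrite('pics/r3.png',np.hstack([A,B]))
E
```

```text
t 8.9 pos [ 0.4818 -0.0562  0.0541] yaw 99.3 F [-1.6  0.3  4.9] gap 0.0376 j [ 0.28  0.57 -0.35  2.24  0.5   0.4  -0.31]
side
red [322. 257.] n 268 z 0.129 mean [0.4567 0.072 ] ang 141.0 ext -0.025 0.041 sd [0.0138 0.0102] rect mid [0.4503 0.0772]
red [358. 347.] n 476 z 0.127 mean [0.329  0.2276] ang 90.2 ext -0.027 0.026 sd [0.0121 0.0102] rect mid [0.329  0.2271]
red [436. 444.] n 49 z 0.063 mean [0.166  0.3108] ang 151.1 ext -0.015 0.013 sd [0.0082 0.0012] rect mid [0.1667 0.3104]
saddle_top [(array([436., 444.]), 0.6, array([0.1659, 0.3121, 0.063 ])), (array([337., 209.]), 0.39, array([ 0.4955, -0.117 ,  0.063 ]))]
lift_pad [(array([338., 209.]), 0.58, array([ 0.4886, -0.1069,  0.075 ])), (array([339., 212.]), 0.53, array([ 0.4839, -0.0986,  0.075 ]))]
handle_plate [(array([359., 345.]), 0.57, array([0.3294, 0.2249, 0.128 ])), (array([282., 241.]), 0.28, array([0.5458, 0.063 , 0.128 ]))]
scene
red [267. 229.] n 32 z 0.086 mean [ 0.4931 -0.1147] ang 73.9 ext -0.009 0.009 sd [0.0051 0.0033] rect mid [ 0.4931 -0.1147]
red [449. 239.] n 217 z 0.13 mean [0.3327 0.2278] ang 72.1 ext -0.024 0.023 sd [0.0123 0.0077] rect mid [0.3325 0.2273]
red [347. 244.] n 238 z 0.13 mean [0.4625 0.0684] ang -11.1 ext -0.028 0.025 sd [0.0125 0.0082] rect mid [0.4611 0.0687]
saddle_top [(array([268., 234.]), 0.65, array([ 0.491 , -0.1167,  0.063 ])), (array([508., 226.]), 0.54, array([0.1576, 0.3054, 0.063 ]))]
lift_pad [(array([267., 235.]), 0.87, array([ 0.5016, -0.1076,  0.075 ]))]
handle_plate [(array([349., 239.]), 0.92, array([0.4496, 0.0654, 0.128 ])), (array([448., 237.]), 0.9, array([0.3285, 0.2253, 0.128 ])), (array([306., 216.]), 0.31, array([ 0.4469, -0.0437,  0.128 ]))]
```

View pics/r3.png

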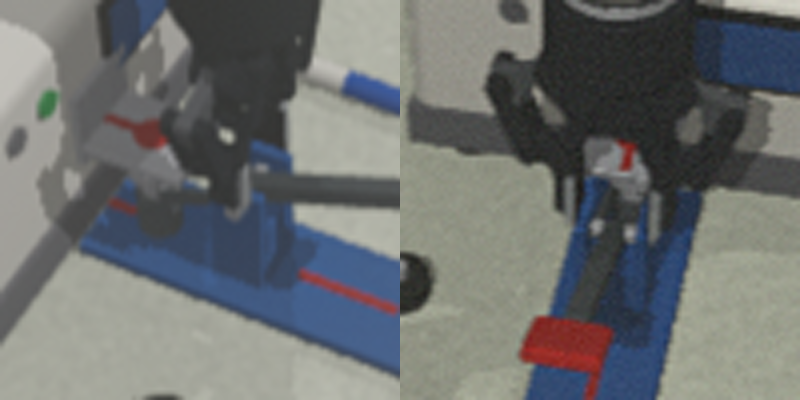

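r3 shows the saddle under the lug (scene, around 268,234), the jack's line colinear with the lug's line, and the base resting on the bench. I'll release, rise, and move back over the plate.

Call:
apply_moves:
  xyz:
    - [0,0,0]
    - [0,0,0]
    - [0,0,0]
    - [0,0,0]
    - [0,0,0]
    - [0,0,0]
  spin: [0,0,0,0,0,0]
  grip: 0.0854

```text
time: 9.9
position: [0.4817, -0.0569, 0.0532]
orientation: [2.035, 2.393, 0.0]
contact_force: [0.1, 0.3, -0.4]
finger_gap: 0.0855
gripper_force: 0.0
```

Call:
apply_moves:
  xyz:
    - [0,0,-0.02]
    - [0,0,-0.05]
    - [0,0,-0.09]
    - [0,0,-0.13]
    - [0,0,-0.16]
    - [0,0,-0.16]
    - [0,0,-0.16]
    - [0,0,-0.16]
  spin: [0,0,0,0,0,0,0,0]

```text
time: 10.57
position: [0.4808, -0.0572, 0.2127]
orientation: [-2.036, -2.392, 0.001]
contact_force: [-0.5, -0.1, -0.6]
finger_gap: 0.0855
gripper_force: 0.0
```

```bash
python3 rel.py .0
python3 - <<'E'
from h import *
im,d,c=snap('wrist');redline(im,d,c,.084,.075,.096);redline(im,d,c,.128,.11,.15);redline(im,d,c,.01,-.01,.03)
cv2.imwrite('pics/w3.png',im)
E
```

```text
t 10.57 pos [ 0.4808 -0.0572  0.2127] yaw 99.21 F [-0.5 -0.1 -0.6] gap 0.0855 j [ 0.48  0.33 -0.56  2.12  0.25  0.76 -0.08]
side
red [338. 203.] n 75 z 0.085 mean [ 0.4926 -0.1158] ang 99.9 ext -0.027 0.024 sd [0.0116 0.0045] rect mid [ 0.4928 -0.1171]
red [322. 257.] n 269 z 0.129 mean [0.4567 0.0722] ang 140.6 ext -0.025 0.041 sd [0.0139 0.0102] rect mid [0.4504 0.0774]
red [358. 347.] n 471 z 0.128 mean [0.3291 0.2277] ang 92.2 ext -0.028 0.026 sd [0.0121 0.01  ] rect mid [0.3291 0.2271]
red [436. 444.] n 50 z 0.063 mean [0.1661 0.3108] ang 151.2 ext -0.015 0.013 sd [0.0082 0.0012] rect mid [0.1667 0.3104]
saddle_top [(array([437., 444.]), 0.8, array([0.1654, 0.3114, 0.063 ])), (array([337., 209.]), 0.42, array([ 0.4944, -0.1165,  0.063 ]))]
lift_pad [(array([336., 208.]), 0.95, array([ 0.4951, -0.1097,  0.075 ]))]
handle_plate [(array([321., 254.]), 0.82, array([0.4606, 0.0653, 0.128 ])), (array([358., 348.]), 0.82, array([0.3294, 0.2301, 0.128 ]))]
scene
red [268. 228.] n 65 z 0.086 mean [ 0.4908 -0.1142] ang 99.3 ext -0.027 0.025 sd [0.0108 0.004 ] rect mid [ 0.4909 -0.1151]
red [449. 239.] n 215 z 0.13 mean [0.3328 0.228 ] ang 72.7 ext -0.025 0.023 sd [0.0124 0.0077] rect mid [0.3325 0.2272]
red [347. 244.] n 238 z 0.13 mean [0.4625 0.0683] ang -10.7 ext -0.028 0.025 sd [0.0125 0.0082] rect mid [0.4611 0.0686]
saddle_top [(array([267., 235.]), 0.52, array([ 0.4927, -0.1165,  0.063 ])), (array([509., 229.]), 0.48, array([0.1645, 0.31  , 0.063 ]))]
lift_pad [(array([268., 235.]), 0.82, array([ 0.4994, -0.1061,  0.075 ]))]
handle_plate [(array([448., 236.]), 0.97, array([0.3252, 0.2233, 0.128 ])), (array([350., 244.]), 0.87, array([0.4597, 0.0732, 0.128 ]))]
red [329. 293.] n 785 z 0.084 mean [ 0.4919 -0.1149] ang -79.7 ext -0.027 0.029 sd [0.0125 0.0043] rect mid [ 0.4921 -0.1156]
red [325.  30.] n 4163 z 0.128 mean [0.4603 0.0645] ang 7.9 ext -0.02 0.019 sd [0.0112 0.0098] rect mid [0.4598 0.0644]
```

View pics/w3.png

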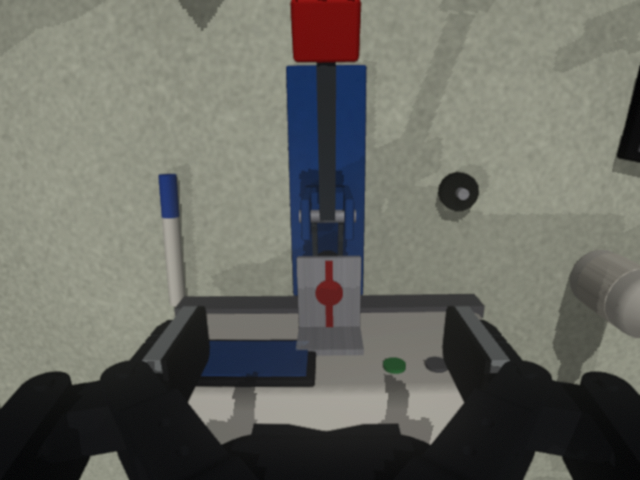

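w3 confirms it: the lug line and jack line are colinear at about column 327, disc at (329,293), plate at (325,30), and the centring is within about 2 mm. Now I'll close the fingers and hover over the plate.

Call:
apply_moves:
  xyz:
    - [0.03,0,0]
    - [0.065,0,0]
    - [0.1,0,0]
    - [0.124,0,0.02]
    - [0.124,0,0.047]
    - [0.124,0,0.047]
    - [0.124,0,0.047]
    - [0.124,0,0.047]
  spin: [0,0,0,0,0,0,0,0]
  grip: 0.0

```text
time: 11.68
position: [0.4621, 0.0648, 0.1667]
orientation: [2.037, 2.391, -0.0]
contact_force: [0.2, -0.2, -0.2]
finger_gap: -0.0002
gripper_force: 0.0
```

```bash
python3 rel.py 0 | grep -A3 -E "^(t|side|scene)"
```

```text
t 11.68 pos [0.4621 0.0648 0.1667] yaw 99.15 F [ 0.2 -0.2 -0.2] gap -0.0002 j [ 0.21  0.38 -0.56  2.2   0.33  0.65 -0.43]
side
red [322. 257.] n 268 z 0.129 mean [0.4566 0.072 ] ang 139.4 ext -0.025 0.042 sd [0.0139 0.0102] rect mid [0.4503 0.0774]
red [358. 347.] n 471 z 0.128 mean [0.329  0.2277] ang 89.3 ext -0.027 0.026 sd [0.012  0.0102] rect mid [0.329  0.2274]
red [436. 444.] n 50 z 0.063 mean [0.1661 0.3108] ang 151.2 ext -0.015 0.013 sd [0.0082 0.0012] rect mid [0.1667 0.3104]
--
scene
red [269. 228.] n 45 z 0.086 mean [ 0.4904 -0.1118] ang 103.5 ext -0.011 0.018 sd [0.0066 0.004 ] rect mid [ 0.4896 -0.1088]
red [449. 239.] n 218 z 0.13 mean [0.3327 0.2279] ang 72.5 ext -0.024 0.023 sd [0.0123 0.0077] rect mid [0.3325 0.2273]
red [347. 244.] n 239 z 0.13 mean [0.4624 0.0684] ang -11.1 ext -0.028 0.025 sd [0.0125 0.0082] rect mid [0.4611 0.0686]
```

Call:
apply_moves:
  xyz:
    - [0,0,0.012]
    - [0,0,0.024]
    - [0.001,0,0.032]
    - [0.003,0,0.04]
    - [0.005,0,0.048]
    - [0.007,0,0.056]
    - [0.008,0,0.062]
    - [0.008,0,0.062]
  spin: [0,0,0,0,0,0,0,0]

```text
time: 12.75
position: [0.4602, 0.0741, 0.1033]
orientation: [-2.034, -2.393, 0.0]
contact_force: [0.3, -0.0, 2.0]
finger_gap: 0.0001
gripper_force: 0.7
```

```bash
python3 rel.py 0 | grep -E "^(t|side|scene|red)"
```

```text
t 12.75 pos [0.4602 0.0741 0.1033] yaw 99.29 F [ 0.3 -0.   2. ] gap 0.0001 j [ 0.11  0.48 -0.47  2.25  0.45  0.5  -0.56]
side
red [323. 262.] n 177 z 0.123 mean [0.4509 0.0828] ang 21.2 ext -0.018 0.024 sd [0.0123 0.0105] rect mid [0.4536 0.0839]
red [359. 347.] n 470 z 0.128 mean [0.3289 0.2277] ang 92.4 ext -0.027 0.026 sd [0.012  0.0101] rect mid [0.3289 0.2275]
red [436. 444.] n 50 z 0.063 mean [0.1661 0.3108] ang 151.2 ext -0.015 0.013 sd [0.0082 0.0012] rect mid [0.1667 0.3104]
scene
red [269. 228.] n 47 z 0.086 mean [ 0.4902 -0.1109] ang 101.9 ext -0.012 0.022 sd [0.0078 0.0039] rect mid [ 0.4892 -0.1062]
red [449. 239.] n 217 z 0.13 mean [0.3327 0.2279] ang 72.4 ext -0.024 0.023 sd [0.0124 0.0077] rect mid [0.3325 0.2273]
red [346. 248.] n 156 z 0.123 mean [0.473 0.074] ang -36.9 ext -0.03 0.02 sd [0.0115 0.0079] rect mid [0.4693 0.0768]
```

Run:
```python
from h import *
im,d,c=snap('scene');b,db,cb=snap('side')
A=cv2.resize(im[190:290,270:370],(400,400),interpolation=cv2.INTER_CUBIC)
B=cv2.resize(b[200:300,270:370],(400,400),interpolation=cv2.INTER_CUBIC)
cv2.imwrite('pics/p1.png',np.hstack([A,B]))
```

```text
(no output)
```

View pics/p1.png

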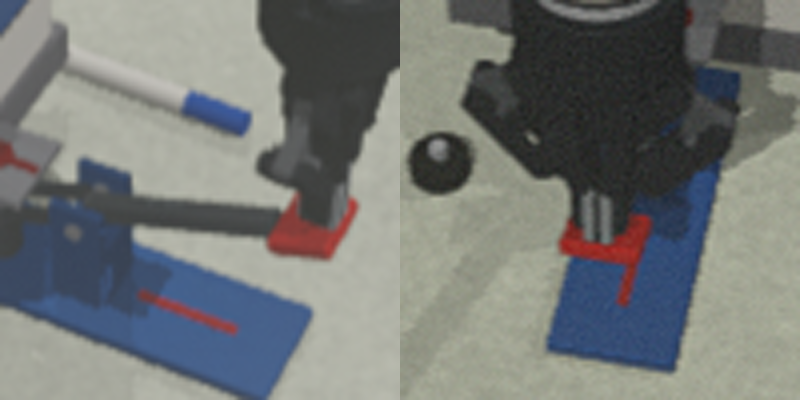

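p1 shows the closed fingers seated on the middle of the red plate (scene 348,246; side 320,258), with the handle partly down. I'll push on to the stop.

Call:
apply_moves:
  xyz:
    - [0.001,0,0.007]
    - [0.002,0,0.014]
    - [0.002,0,0.021]
    - [0.002,0,0.027]
    - [0.002,0,0.031]
    - [0.002,0,0.034]
    - [0.002,0,0.034]
    - [0.002,0,0.034]
  spin: [0,0,0,0,0,0,0,0]

```text
time: 13.92
position: [0.46, 0.0771, 0.07]
orientation: [-2.033, -2.394, -0.002]
contact_force: [-2.0, 3.3, 8.1]
finger_gap: 0.0006
gripper_force: 4.2
```

```bash
python3 rel.py 0 | grep -E "^(t|side|scene|red)"
```

```text
t 13.92 pos [0.46   0.0771 0.07  ] yaw 99.32 F [-2.   3.3  8.1] gap 0.0006 j [ 0.05  0.54 -0.41  2.27  0.52  0.42 -0.62]
side
red [321. 273.] n 190 z 0.092 mean [0.456  0.0765] ang 47.6 ext -0.027 0.024 sd [0.0137 0.0091] rect mid [0.4551 0.0755]
red [359. 347.] n 474 z 0.127 mean [0.3289 0.2276] ang 92.1 ext -0.028 0.026 sd [0.0121 0.0101] rect mid [0.3289 0.2271]
red [436. 444.] n 50 z 0.064 mean [0.1661 0.3108] ang 151.2 ext -0.015 0.013 sd [0.0082 0.0012] rect mid [0.1667 0.3104]
scene
red [269. 228.] n 50 z 0.088 mean [ 0.4887 -0.1129] ang 101.5 ext -0.014 0.02 sd [0.008  0.0039] rect mid [ 0.4881 -0.1098]
red [350. 259.] n 155 z 0.093 mean [0.4601 0.0777] ang -37.8 ext -0.027 0.022 sd [0.0128 0.0084] rect mid [0.4579 0.0794]
red [449. 239.] n 218 z 0.13 mean [0.3327 0.2279] ang 72.5 ext -0.024 0.023 sd [0.0123 0.0077] rect mid [0.3325 0.2273]
```

The forces are small, and depth puts the plate higher than I expected. Before pushing further I'll check the plate, tower and case tilt in the jack frame.

```bash
cat > chk.py <<'E'
from h import *
a=np.radians(99.2);u=np.array([np.cos(a),np.sin(a)]);r=np.array([u[1],-u[0]]);O=np.array([.492,-.1155])
go(None)
def jf(P): return np.c_[(P[:,:2]-O)@-u,(P[:,:2]-O)@r,P[:,2]]
for cam in('scene','side'):
    im,d,c=snap(cam);hsv=cv2.cvtColor(im,cv2.COLOR_BGR2HSV)
    red=(((hsv[...,0]<8)|(hsv[...,0]>172))&(hsv[...,1]>110)&(hsv[...,2]>60)&(d>0))
    P=jf(np.array([at_depth(c,(x,y),d[y,x]) for y,x in np.argwhere(red)]))
    Q=P[(P[:,0]<-150)&(P[:,0]>-.24)] if 0 else P[(P[:,0]<-.15)&(P[:,0]>-.23)&(abs(P[:,1])<.04)&(P[:,2]>.03)]
    L=P[(abs(P[:,0])<.035)&(abs(P[:,1])<.03)&(P[:,2]>.06)]
    print(cam,'plate pct x',np.percentile(Q[:,0],[5,50,95]).round(3),'y',np.percentile(Q[:,1],[5,50,95]).round(3),'z',np.percentile(Q[:,2],[5,25,50,75,95]).round(3))
    print(' lug n',len(L),'mean',L.mean(0).round(4))
    ys,xs=np.mgrid[80:290:3,100:430:3];ok=d[ys,xs]>0
    P=jf(np.array([at_depth(c,(x,y),d[y,x]) for y,x in zip(ys[ok],xs[ok])]))
    T=P[(P[:,0]>.07)&(P[:,0]<.26)&(abs(P[:,1])<.11)&(P[:,2]>.14)&(P[:,2]<.20)]
    A=np.c_[T[:,:2],np.ones(len(T))]
    k=np.linalg.lstsq(A,T[:,2],rcond=None)[0]
    for _ in range(3):
        g=abs(A@k-T[:,2])<.004;k=np.linalg.lstsq(A[g],T[g,2],rcond=None)[0]
    print(' case top slope (tilt=-)',k.round(4),'n',g.sum())
E
python3 chk.py
```

```text
t 14.32 pos [0.4601 0.0771 0.0703] yaw 99.32 F [-2.1  3.1 10.1] gap -0.0003 j [ 0.05  0.54 -0.41  2.27  0.52  0.42 -0.62]
scene plate pct x [-0.212 -0.2   -0.18 ] y [-0.015  0.009  0.017] z [0.088 0.091 0.093 0.094 0.095]
 lug n 51 mean [-0.0044  0.0005  0.0883]
 case top slope (tilt=-) [-0.0006  0.0068  0.1666] n 651
side plate pct x [-0.213 -0.206 -0.181] y [-0.021 -0.01   0.014] z [0.087 0.091 0.093 0.094 0.097]
 lug n 9 mean [ 0.0036 -0.0063  0.0873]
 case top slope (tilt=-) [0.0049 0.0092 0.1666] n 233
```

The plate is centred under the fingers with the handle about half down (0.28 rad), so the real finger contact sits about 23 mm above my estimate. I'll keep pushing in steps and watch the force.

Call:
apply_moves:
  xyz:
    - [0,0,0.004]
    - [0,0,0.008]
    - [0,0,0.012]
    - [0,0,0.016]
    - [0,0,0.016]
  spin: [0,0,0,0,0]

```text
time: 14.83
position: [0.4597, 0.0788, 0.0538]
orientation: [-2.03, -2.394, -0.006]
contact_force: [-1.7, 5.6, 9.9]
finger_gap: -0.0
gripper_force: 4.8
```

```bash
python3 chk.py
```

```text
t 14.83 pos [0.4597 0.0788 0.0538] yaw 99.4 F [-1.7  5.6  9.9] gap -0.0 j [ 0.02  0.57 -0.37  2.28  0.55  0.38 -0.65]
scene plate pct x [-0.213 -0.201 -0.181] y [-0.015  0.009  0.016] z [0.072 0.075 0.076 0.078 0.08 ]
 lug n 51 mean [-0.004   0.0007  0.0943]
 case top slope (tilt=-) [-0.0244  0.0072  0.1731] n 644
side plate pct x [-0.214 -0.207 -0.183] y [-0.021 -0.009  0.015] z [0.073 0.075 0.076 0.078 0.08 ]
 lug n 21 mean [ 0.0131 -0.002   0.0931]
 case top slope (tilt=-) [-0.0202  0.0011  0.1728] n 224
```

Call:
apply_moves:
  xyz:
    - [0.001,0,0.004]
    - [0.002,0,0.008]
    - [0.002,0,0.012]
    - [0.002,0,0.015]
    - [0.002,0,0.015]
  spin: [0,0,0,0,0]

```text
time: 15.35
position: [0.4599, 0.0787, 0.0393]
orientation: [2.034, 2.395, 0.002]
contact_force: [-1.6, 2.4, 15.5]
finger_gap: 0.0001
gripper_force: 7.7
```

```bash
python3 chk.py
```

```text
t 15.35 pos [0.4599 0.0787 0.0393] yaw 99.32 F [-1.6  2.4 15.5] gap 0.0001 j [-0.01  0.59 -0.34  2.28  0.57  0.34 -0.68]
scene plate pct x [-0.212 -0.2   -0.181] y [-0.015  0.009  0.017] z [0.057 0.06  0.062 0.063 0.065]
 lug n 46 mean [-0.0024  0.0007  0.1006]
 case top slope (tilt=-) [-0.0442  0.0046  0.1789] n 640
side plate pct x [-0.213 -0.206 -0.185] y [-0.021 -0.009  0.015] z [0.056 0.059 0.061 0.062 0.065]
 lug n 32 mean [ 0.0102 -0.002   0.0986]
 case top slope (tilt=-) [-0.0394  0.002   0.1785] n 218
```

Trial lift reached: tilt about 0.042, plate z 0.062. I'll hold briefly, then let the handle come back up along its arc.

Call:
apply_moves:
  xyz:
    - [0,0,0.001]
    - [0,0,0.001]
    - [0,0,0.001]
    - [0,0,0.001]
    - [0,0,0.001]
  spin: [0,0,0,0,0]

```text
time: 15.87
position: [0.4599, 0.0787, 0.039]
orientation: [2.033, 2.394, 0.002]
contact_force: [-3.4, 2.5, 18.3]
finger_gap: -0.0001
gripper_force: 9.4
```

```bash
python3 chk.py
```

```text
t 15.87 pos [0.4599 0.0787 0.039 ] yaw 99.32 F [-3.4  2.5 18.3] gap -0.0001 j [-0.01  0.59 -0.34  2.28  0.57  0.34 -0.68]
scene plate pct x [-0.212 -0.2   -0.181] y [-0.016  0.009  0.016] z [0.057 0.06  0.061 0.063 0.065]
 lug n 47 mean [-0.002   0.0007  0.1006]
 case top slope (tilt=-) [-0.0427  0.0054  0.1787] n 634
side plate pct x [-0.213 -0.205 -0.182] y [-0.021 -0.01   0.014] z [0.055 0.059 0.061 0.062 0.066]
 lug n 31 mean [ 0.0089 -0.0026  0.0992]
 case top slope (tilt=-) [-0.0366  0.0081  0.1787] n 219
```

Call:
apply_moves:
  xyz:
    - [0,0,-0.006]
    - [0,0,-0.012]
    - [0,0,-0.018]
    - [0,0,-0.024]
    - [0,0,-0.03]
    - [0,0,-0.036]
    - [-0.001,0,-0.043]
    - [-0.003,0,-0.05]
  spin: [0,0,0,0,0,0,0,0]

```text
time: 16.63
position: [0.4601, 0.0736, 0.0881]
orientation: [2.036, 2.393, -0.002]
contact_force: [1.3, -1.1, 0.4]
finger_gap: -0.0001
gripper_force: 0.7
```

Call:
apply_moves:
  xyz:
    - [-0.002,0,-0.008]
    - [-0.004,0,-0.016]
    - [-0.007,0,-0.025]
    - [-0.01,0,-0.035]
    - [-0.01,0,-0.05]
    - [-0.01,0,-0.06]
    - [-0.01,0,-0.06]
    - [-0.01,0,-0.06]
  spin: [0,0,0,0,0,0,0,0]

```text
time: 17.3
position: [0.4621, 0.0646, 0.1488]
orientation: [2.035, 2.392, 0.002]
contact_force: [0.2, -1.0, -0.6]
finger_gap: -0.0002
gripper_force: 0.0
```

```bash
python3 chk.py; python3 rel.py 0|grep -E "^(t|side|scene|red)"
```

```text
t 17.3 pos [0.4621 0.0646 0.1488] yaw 99.22 F [ 0.2 -1.  -0.6] gap -0.0002 j [ 0.19  0.41 -0.55  2.21  0.37  0.61 -0.46]
scene plate pct x [-0.201 -0.187 -0.171] y [-0.016  0.002  0.017] z [0.123 0.126 0.13  0.132 0.135]
 lug n 48 mean [-0.0053  0.0004  0.0859]
 case top slope (tilt=-) [0.0067 0.0048 0.1645] n 661
side plate pct x [-0.202 -0.19  -0.171] y [-0.02  -0.003  0.014] z [0.123 0.126 0.13  0.132 0.134]
 lug n 0 mean [nan nan nan]
 case top slope (tilt=-) [0.0121 0.0029 0.1638] n 310
t 17.4 pos [0.4613 0.0644 0.1479] yaw 99.23 F [ 0.6  0.2 -0.2] gap 0.0003 j [ 0.19  0.41 -0.54  2.21  0.37  0.61 -0.46]
side
red [322. 257.] n 270 z 0.129 mean [0.4567 0.072 ] ang 140.1 ext -0.025 0.041 sd [0.0138 0.0102] rect mid [0.4503 0.0774]
red [359. 347.] n 471 z 0.128 mean [0.3289 0.2276] ang 90.9 ext -0.027 0.026 sd [0.0121 0.0101] rect mid [0.3289 0.2274]
red [436. 444.] n 50 z 0.064 mean [0.1661 0.3108] ang 151.2 ext -0.015 0.013 sd [0.0082 0.0012] rect mid [0.1667 0.3104]
scene
red [269. 228.] n 47 z 0.086 mean [ 0.4902 -0.1109] ang 101.9 ext -0.012 0.022 sd [0.0078 0.0039] rect mid [ 0.4892 -0.1062]
red [449. 239.] n 218 z 0.13 mean [0.3327 0.2279] ang 72.5 ext -0.024 0.023 sd [0.0123 0.0077] rect mid [0.3325 0.2273]
red [347. 244.] n 238 z 0.13 mean [0.4624 0.0684] ang -11.1 ext -0.028 0.025 sd [0.0126 0.0082] rect mid [0.4612 0.0687]chk.py:12: RuntimeWarning: Mean of empty slice.
  print(' lug n',len(L),'mean',L.mean(0).round(4))
  ret = um.true_divide(
```

The handle is back up, the case is on its feet, and the jack hasn't moved. Now the second push.

Call:
apply_moves:
  xyz:
    - [0,0,0]
    - [0,0,0]
    - [0,0,0.008]
    - [0,0,0.018]
    - [0.001,0,0.026]
    - [0.003,0,0.034]
    - [0.005,0,0.042]
    - [0.007,0,0.05]
  spin: [0,0,0,0,0,0,0,0]

```text
time: 18.47
position: [0.4604, 0.072, 0.0972]
orientation: [-2.035, -2.393, 0.0]
contact_force: [-0.3, 0.5, 2.5]
finger_gap: 0.0002
gripper_force: 0.9
```

Call:
apply_moves:
  xyz:
    - [0.002,0,0.008]
    - [0.004,0,0.016]
    - [0.005,0,0.024]
    - [0.006,0,0.032]
    - [0.006,0,0.039]
    - [0.006,0,0.046]
    - [0.006,0,0.053]
    - [0.006,0,0.058]
  spin: [0,0,0,0,0,0,0,0]

```text
time: 19.13
position: [0.4594, 0.08, 0.0401]
orientation: [-2.032, -2.395, -0.004]
contact_force: [-4.5, 3.7, 11.5]
finger_gap: 0.0
gripper_force: 5.7
```

Call:
apply_moves:
  xyz:
    - [0,0,0.001]
    - [0,0,0.002]
    - [0,0,0.002]
  spin: [0,0,0]

```text
time: 19.38
position: [0.4595, 0.0799, 0.0389]
orientation: [-2.032, -2.395, -0.004]
contact_force: [-4.4, 4.3, 18.9]
finger_gap: 0.0002
gripper_force: 9.2
```

```bash
python3 chk.py
```

```text
t 19.38 pos [0.4595 0.0799 0.0389] yaw 99.38 F [-4.4  4.3 18.9] gap 0.0002 j [-0.01  0.59 -0.34  2.28  0.58  0.34 -0.69]
scene plate pct x [-0.212 -0.2   -0.18 ] y [-0.015  0.01   0.017] z [0.057 0.06  0.061 0.063 0.064]
 lug n 46 mean [-0.002   0.0005  0.1005]
 case top slope (tilt=-) [-0.0438  0.005   0.1788] n 638
side plate pct x [-0.213 -0.206 -0.183] y [-0.021 -0.01   0.015] z [0.056 0.059 0.061 0.062 0.064]
 lug n 31 mean [ 0.0089 -0.0029  0.0989]
 case top slope (tilt=-) [-0.0394  0.007   0.1788] n 224
```

Same state as the trial lift: plate at 61 mm, tilt about 0.05, push about 19 N. I'll let it settle for a moment, then hand in.

Call:
apply_moves:
  xyz:
    - [0,0,0]
    - [0,0,0]
    - [0,0,0]
    - [0,0,0]
  spin: [0,0,0,0]

```text
time: 19.82
position: [0.4595, 0.0799, 0.0391]
orientation: [-2.032, -2.395, -0.004]
contact_force: [-4.4, 3.7, 16.9]
finger_gap: -0.0003
gripper_force: 8.5
```

```bash
python3 -c "
from h import *
go(None);print(manip.sign_off())"
```

```text
t 19.82 pos [0.4595 0.0799 0.0391] yaw 99.37 F [-4.4  3.7 16.9] gap -0.0003 j [-0.01  0.59 -0.34  2.28  0.58  0.34 -0.69]
the job is handed in; nothing more can be done
None
```

The job is handed in at about 20 s (no verdict shown): the jack is centred under the lug to about 2 mm and in line, the trial lift and return are done, and the arm is holding the handle fully down with the analyser raised about 0.05 rad.

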